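# Lay out the control panel's modules on the mounting plate

## Robot

A 6-joint arm with a two-finger parallel gripper is mounted at the origin on the work surface. World frame = base frame: x ahead of the robot, y to its left, z up, the work surface at z = 0. Lengths are in m, angles in rad, forces in N, time in s.
With the tool pointing down it reaches from about 0.25 to 0.725 m from the base axis. Payload 4 kg.
Tool frame: the origin (TCP) lies midway between the tips of the shut fingers; the grasp point (between the pads) lies 19 mm behind it; z points along the fingers, y is the line along which they close (so a half turn about z gives the same grasp; the last joint's range is limited). The gripper opens to 85 mm and grips with 20 to 120 N. Pads are 22 mm wide; open, the fingers measure 114 mm over their backs; the gripper's body (76 mm by 85 mm) begins 54 mm behind the grasp point. The pads swing forward as they close: fully open they stand 13 mm farther back than shut.
Start: joints at [1.121, 0.241, 0.005, 1.335, 0, 1.571], TCP at [0.217, 0.45, 0.231] pointing down, gripper open.
Joint ranges: [-2.72, 2.72], [-1.05, 1.87], [-1.09, 1.28], [-1.99, 2.15], [-1.42, 1.44], [-3.14, 3.14]. Speed limits (rad/s): [2.79, 2.79, 3.14, 3.14, 3.14, 3.14].

## Interface

Orientations are given as a unit quaternion [x, y, z, w].
In Python, from workcell import get_obs, camera, job_done, silhouettes gives the robot as it stands. The module is installed in compiled form; this text tells all that it offers.
- The arm moves only by the tool drive_tool, never from a script. Its argument "increments" is a list of rows, each a list of 3 entries, a list of its own where there are three numbers: the shift along the world's x, y, z in mm, then the turn, a rotation vector about the world's x, y, z in degrees, then the opening, from 0 (shut) to 1 (fully open). A call has 1 to 8 rows; each row shifts and turns the commanded pose from where the row before left it; what a row does not reach is not made up. A row lasts 1/12 s, in which the tool goes at most 41.7 mm and 7.16 degrees, less where a joint would pass 70% of its speed; a pose out of reach is approached as far as the arm can. A call is refused whole if a number of a shift passes 41.7 or a number of a turn 7.16, either way. A call with a gripper value outside its range is refused whole. The fingers move at their own pace and stop on an object; the grip force is fixed at half the most. Time passes only in rows, so rows that do not move let the fingers close. It gives the time, the measured TCP pose, the force, the opening and the grip force at its end, in the units of the state.
- get_obs(): the state, without advancing time (a new reading comes with each control period).
- camera(name): name is "scene" or "top" or "wrist"; returns a dict with "image" (384x512x3 uint8, red, green, blue), "K" (3x3 intrinsics, pixels), "view" (4x4, takes a point from world to camera coordinates). Camera axes: x right, y down, z forward; pixel columns grow to the right and rows downward; lengths in m; the calibration is good to about 2 mm. A picture is of the moment at which its call begins. There is no depth.
- job_done(): hands the job in; it is judged then, once.
Trained networks look in a picture, given as the dict that the camera call returned (one of the last four; its "shot" number tells which), for a name from the list of things; names that differ only in an ending like _2 or _b are one class to them, and where a whole thing is asked for, a point or a joint stands for the part that bears it (a point fixed in the world has none). Each returns a list of dicts, best first, with "conf" (0 to 1); they miss things now and then, are a little off and sometimes report something else, mostly with a low value. They report only what shows in the picture. A call takes as long as a camera call. They do not tell look-alikes from the thing itself.
- silhouettes(query, picture): "region" (384x512 bool, what is visible of it) and "bbox" ([left, top, right, bottom] in pixels, round what is visible of it).
The state is a dict: "clock": time; "joint_pos": joint angles; "joint_vel": joint speeds; "tau": joint torques, N m; "eef_pos": TCP position; "tool_rot": TCP orientation; "ft_force": force on the tool from outside, world axes, zero at the start; "ft_torque": the same for the moment, N m; "grip_width": finger opening in m; "grasp_force": force on a finger pad.
Only numpy, scipy, OpenCV 4.12 (cv2) and the standard library are available. Lean on these libraries where they do the work, as an engineer would, in place of code of your own. Each camera call takes 0.05 s, during which the arm holds its last target. There are 200 camera calls.

## Task

Lay out the loose panel modules upright on the mounting plate, long sides parallel to those of the power supply: the white circuit breaker midway between the power supply and the controller and in line with them, the grey contactor centred in front of the power supply (on the robot's side of it) and the green terminal block centred in front of the controller, each of these two with about 25 mm of air to the unit behind it. Then put the yellow auxiliary block centred on top of the contactor, its long side along the contactor's long side. Set them down without dropping them, and leave the tape, the carton and the screwdriver where they are.

Things in the scene. Friction and masses are not known exactly. Their poses are not given: they have to be found in the camera images.
- plate: Bare light-metal mounting plate lying flat on the bench, 230 (x) x 260 (y) x 3 mm, fixed. Origin: centre of its underside, at bench height; its top is 3 mm above. Its x points away from the robot and its y to the left, give or take 0.25 rad. It lies on the left or the right half of the bench, the grey parts mat (fixed, 3 mm thick) on the other.
- psu: Power supply: white box with a blue top panel, 90 (x) x 60 (y) x 55 mm high, screwed to the plate, in line with it (same axes). Origin: centre of its underside, on the plate's top. It stands at the left or right end of the plate's back row.
- controller: Controller: black box with two orange bands and a green window on top, 90 (x) x 60 (y) x 55 mm high, screwed to the plate at the other end of the same row, same axes, its centre 146 mm from the power supply's along the plate's y (86 mm clear between the two). Origin: centre of its underside.
- breaker: Circuit breaker: white, with a red toggle bar on top; loose, about 220 g. Stepped: base 85 (x) x 36 (y) mm, 44 mm high, and above it a nose 45 (x) x 36 (y) mm reaching to 72 mm, both centred. The nose can be gripped across its x (45 mm) above the base's shoulders, or the part across y (36 mm). Origin: centre of its underside, z up. Starts upright on the mat.
- contactor: Contactor: grey block with a black band and black flat top panel with brass screws, 58 (x) x 44 (y) x 56 mm high; loose, about 240 g. Origin: centre of its underside, z up. Starts upright on the mat.
- terminals: Terminal block: green, with rows of steel screws on top, 56 (x) x 42 (y) x 42 mm high; loose, about 130 g. Origin: centre of its underside, z up. Starts upright on the mat.
- aux: Auxiliary contact block: yellow with a small black window on top, 50 (x) x 30 (y) x 34 mm high; loose, about 60 g. Origin: centre of its underside, z up. Starts upright on the mat.
- tape: Roll of black tape lying flat on the mat, 60 mm across, 19 mm high, loose. Origin: centre of its underside. To be left alone. The mat's six loose things stand in two rows of three, in any order, about 105 mm (y) and 120 mm (x) apart from centre to centre, their axes within 0.45 rad of the world's.
- carton: Small brown cardboard carton on the mat, 60 x 45 x 40 mm high, loose. Origin: centre of its underside. To be left alone.
- screwdriver: Screwdriver with a red handle, 200 mm long, lying on the bench beyond the work. Its x runs along it. To be left alone.
Things that resemble listed ones, but are neither listed nor needed, are in the scene too. Several things have the shape of the aux; the one meant has the colours described above. What is shaped like the breaker but purple is not meant.

How it is judged:
By the outcome, as a careful person would: the job done as asked, in the order asked, and still so for the second after the job is handed in, with the robot touching nothing.
It also fails if it takes over 120 s, if anything falls off the work surface, if the arm or the gripper's body presses on something with over 40 N, if the wrist force passes 120 N, or if a joint passes its speed limit or range.

## Working session

There is one attempt and no reset: what is moved stays moved. The work goes in short steps, Python scripts to look and compute and a tool call to move; the robot and the scene stay as the last step left them, time stands still between calls to the robot, and variables do not carry over. Pictures are saved under pics/ and viewed, at most 14 in all, crops included, and the job is handed in when it is done.

Besides the shell and the picture viewer there is one more tool, called after "Call:" as name(argument=value, ...), one argument or row to a line, values as JSON. drive_tool: Moves the arm, as the interface text tells. Its arguments: {"type":"object","properties":{"increments":{"type":"array"}},"required":["increments"]}

```bash
mkdir -p pics; python3 - <<'E'
from workcell import *
import cv2,numpy as np
o=get_obs(); print(o)
for n in ("top","scene"):
    c=camera(n); cv2.imwrite(f"pics/{n}0.png",c["image"][:,:,::-1]); print(n,c["K"].tolist(),np.round(c["view"],4).tolist(),[k for k in c])
    for q in ("plate","psu","controller","breaker","contactor","terminals","aux","tape","carton","screwdriver"):
        print(q,[(round(s["conf"],2),s["bbox"]) for s in silhouettes(q,c)])
E
```

```text
{'clock': 0.0, 'joint_pos': array([ 1.12099570e+00,  2.41398953e-01,  3.73135429e-03,  1.33522999e+00,
       -1.20159099e-05,  1.57080033e+00]), 'joint_vel': array([-4.31459272e-04, -7.41792061e-04,  6.39326650e-05,  1.59151798e-03,
       -2.37240604e-03, -1.73330965e-03]), 'tau': array([-1.49295447e-03, -3.72320259e+01,  2.52406347e+01,  1.70071435e-02,
       -2.44384346e-04, -5.66617601e-06]), 'eef_pos': array([0.21711761, 0.44968812, 0.23042271]), 'tool_rot': array([ 2.23011009e-01,  9.74815360e-01, -1.02550996e-03, -2.28441066e-04]), 'ft_force': array([-1.15642287e+00, -7.29696085e-04, -3.33815153e-01]), 'ft_torque': array([ 0.03300325,  0.02566951, -0.03523862]), 'grasp_force': 0.0, 'grip_width': 0.08581286164647856}
top [[384.23255644841595, 0.0, 261.21488713067123], [0.0, 384.23255644841595, 189.8917030139797], [0.0, 0.0, 1.0]] [[0.0079, -0.9996, 0.0274, -0.0093], [-0.9961, -0.0103, -0.0872, 0.5626], [0.0874, -0.0266, -0.9958, 0.9191], [0.0, 0.0, 0.0, 1.0]] ['image', 'K', 'view', 'shot']
plate [(0.25, [155.4, 224.3, 184.7, 252.3])]
psu [(0.8, [362.4, 185.7, 396.3, 228.1]), 
[... 610 characters left out ...]
3114], [0.0, 433.9552165484089, 188.0903015145413], [0.0, 0.0, 1.0]] [[-0.5534, 0.8327, 0.0196, 0.3023], [0.4715, 0.3326, -0.8167, -0.2329], [-0.6866, -0.4428, -0.5767, 1.4903], [0.0, 0.0, 0.0, 1.0]] ['image', 'K', 'view', 'shot']
plate [(0.98, [135.6, 136.6, 254.1, 199.3])]
psu [(0.86, [147.7, 137.2, 187.7, 167.4])]
controller []
breaker [(0.98, [289.6, 249.8, 314.6, 301.6]), (0.87, [301.3, 202.3, 336.7, 236.9])]
contactor []
terminals [(0.9, [371.3, 201.2, 399.7, 232.6])]
aux [(0.86, [348.1, 169.6, 371.1, 181.5]), (0.71, [297.3, 178.9, 320.9, 195.2])]
tape [(0.76, [347.5, 234.9, 377.0, 260.7])]
carton [(0.68, [266.2, 188.0, 297.0, 222.0])]
screwdriver [(0.85, [132.1, 206.7, 181.4, 259.6])]
```

```bash
python3 - <<'E'
import cv2
a=cv2.imread("pics/top0.png"); cv2.imwrite("pics/top0b.png",cv2.resize(a[60:330,80:440],None,fx=2.2,fy=2.2,interpolation=cv2.INTER_CUBIC))
E
```

```text
(no output)
```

View pics/top0b.png

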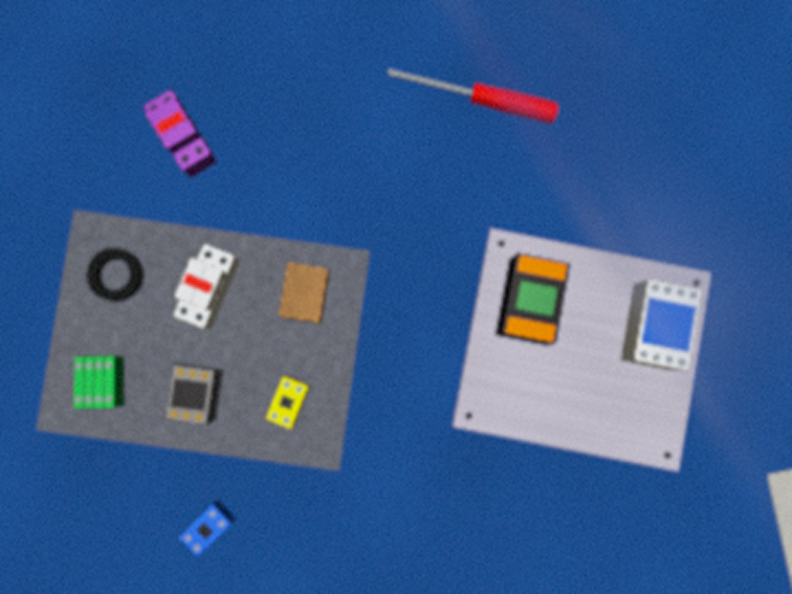

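View pics/scene0.png

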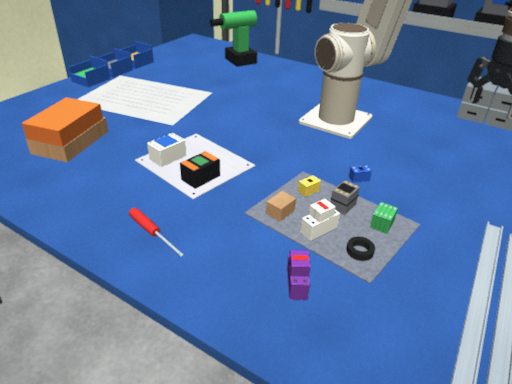

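The top view shows the mat on the left: tape, white breaker (175,191) and carton in the back row; terminals (124,233), contactor (168,239) and yellow aux (211,242) in front. The plate is on the right, with the controller at (323,195) and the PSU at (381,207). The purple breaker and the blue aux-shaped part are decoys.

```bash
cat > h.py <<'E'
from workcell import *
import cv2,numpy as np
from scipy.optimize import minimize
B=lambda x,y,z0,z1:np.array([[sx*x/2,sy*y/2,z] for sx in(-1,1) for sy in(-1,1) for z in(z0,z1)])/1000
M={"psu":[B(90,60,0,55)],"controller":[B(90,60,0,55)],"breaker":[B(85,36,0,44),B(45,36,44,72)],"contactor":[B(58,44,0,56)],
"terminals":[B(56,42,0,42)],"aux":[B(50,30,0,34)],"plate":[B(230,260,0,3)]}
def proj(c,P):
    q=(np.c_[P,np.ones(len(P))]@c["view"].T)[:,:3]@c["K"].T
    return q[:,:2]/q[:,2:]
def pix(c,uv,z):
    R,t=c["view"][:3,:3],c["view"][:3,3]; o=-R.T@t
    d=R.T@np.linalg.inv(c["K"])@np.r_[uv,1]; return (o+d*(z-o[2])/d[2])[:2]
def render(c,n,p,z,s=4):
    m=np.zeros((384*s,512*s),np.uint8); C,S=np.cos(p[2]),np.sin(p[2])
    for b in M[n]:
        W=np.c_[b[:,0]*C-b[:,1]*S+p[0],b[:,0]*S+b[:,1]*C+p[1],b[:,2]+z]
        h=cv2.convexHull(((proj(c,W)+.5)*s-.5).astype(np.float32)); cv2.fillConvexPoly(m,(h*16).round().astype(np.int32),1,shift=4)
    return cv2.resize(m.astype(np.float32),(512,384),interpolation=cv2.INTER_AREA)
def fit(views,n,p0,z):
    """views: list of (cam,mask)"""
    def cost(p):
        return sum(1-np.minimum(r,m).sum()/np.maximum(r,m).sum() for c,m in views for r in[render(c,n,p,z)])/len(views)
    best=None
    for dy in(0,.2,-.2):
        q=np.r_[p0[:2],p0[2]+dy]
        r=minimize(cost,q,method="Nelder-Mead",options=dict(initial_simplex=q+np.array([[0,0,0],[.012,0,0],[0,.012,0],[0,0,.15]]),xatol=2e-4,fatol=1e-4))
        if best is None or r.fun<best.fun: best=r
    return best.x,best.fun
def sil(c,n,uv=None):
    L=silhouettes(n,c)
    if uv is not None: L=[s for s in L if np.hypot((s["bbox"][0]+s["bbox"][2])/2-uv[0],(s["bbox"][1]+s["bbox"][3])/2-uv[1])<25]
    return L[0]["region"].astype(np.float32) if L else None
E
python3 - <<'E'
from h import *
c=camera("top"); s=camera("scene")
G=dict(psu=(381,207),controller=(323,195),breaker=(175,191),contactor=(168,239),terminals=(124,233),aux=(211,242))
for n,uv in G.items():
    m=sil(c,n,uv); 
    if m is None: print(n,"none",pix(c,uv,.05)); continue
    g=pix(c,uv,.03); vs=[(c,m)]
    print(n,np.round(g,3),*fit(vs,n,np.r_[g,0],.003 if n!='psu' and n!='controller' else .003))
E
```

```text
psu [ 0.523 -0.298] [ 0.52234949 -0.29514453 -0.14984242] 0.10115045309066772
controller [ 0.551 -0.156] [ 0.55045242 -0.15307624 -0.18533051] 0.04757124185562134
breaker [0.557 0.205] [ 0.5604129   0.20744264 -0.36148006] 0.05729633569717407
contactor [0.442 0.219] [ 0.44408154  0.21716471 -0.11367404] 0.07385313510894775
terminals [0.455 0.324] [0.4553168  0.32245432 0.08305583] 0.054239869117736816
aux [0.435 0.116] [ 0.43477712  0.11731716 -0.31819464] 0.09201067686080933
```

Call:
drive_tool(
  increments=[
    [[30, -41, 15], [0, 0, 0], 1],
    [[30, -41, 15], [0, 0, 0], 1],
    [[30, -41, 15], [0, 0, 0], 1],
    [[30, -41, 15], [0, 0, 0], 1],
    [[30, -41, 15], [0, 0, 0], 1],
    [[10, -41, 10], [0, 0, 0], 1],
    [[0, -41, 0], [0, 0, 0], 1],
    [[0, -41, 0], [0, 0, 0], 1],
  ],
)

```text
clock: 2.17
eef_pos: [0.3457, 0.166, 0.3005]
tool_rot: [0.223, 0.975, 0.0, 0.001]
ft_force: [0.4, -1.4, -0.2]
grip_width: 0.0854
grasp_force: 0.0
```

```bash
python3 - <<'E'
from h import *
c=camera("wrist"); cv2.imwrite("pics/w1.png",c["image"][:,:,::-1]); print(c["K"].tolist(),np.round(c["view"],4).tolist())
R,t=c["view"][:3,:3],c["view"][:3,3]; print(-R.T@t, get_obs()["eef_pos"])
for q in ("breaker","contactor","terminals","aux","tape","carton"):
    print(q,[(round(s["conf"],2),s["bbox"]) for s in silhouettes(q,c)])
E
```

```text
[[279.02860973057307, 0.0, 253.90318340800772], [0.0, 279.02860973057307, 190.53391401176816], [0.0, 0.0, 1.0]] [[0.4348, 0.9005, 0.0002, -0.3012], [0.8543, -0.4126, 0.3162, -0.2897], [0.2848, -0.1373, -0.9487, 0.3699], [0.0, 0.0, 0.0, 1.0]]
[0.27304994 0.20248245 0.44255635] [0.34448167 0.15943406 0.30049576]
breaker [(0.77, [316.8, 227.5, 344.5, 284.7])]
contactor [(0.69, [291.3, 168.2, 332.5, 224.5])]
terminals [(0.86, [355.3, 150.8, 401.8, 196.7])]
aux [(0.92, [241.5, 196.3, 257.8, 228.9]), (0.91, [248.9, 95.6, 278.0, 133.9])]
tape [(0.62, [372.0, 220.7, 411.6, 251.3])]
carton [(0.89, [256.3, 253.7, 291.4, 300.2]), (0.16, [316.2, 229.4, 344.3, 282.1])]
```

View pics/w1.png

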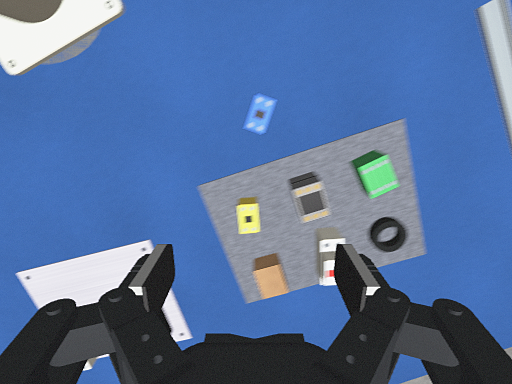

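Call:
drive_tool(
  increments=[
    [[13, -40, -6], [0, 0, 2], 1],
    [[13, -40, -6], [0, 0, 2], 1],
    [[13, -40, -6], [0, 0, 2], 1],
    [[13, -40, -6], [0, 0, 2], 1],
    [[13, -40, -6], [0, 0, 2], 1],
    [[13, -40, -6], [0, 0, 2], 1],
    [[13, -40, -6], [0, 0, 2], 1],
    [[13, -40, -6], [0, 0, 1.5], 1],
  ],
)

```text
clock: 3.18
eef_pos: [0.4482, -0.1468, 0.2522]
tool_rot: [0.087, 0.996, 0.0, -0.0]
ft_force: [0.5, 0.9, -0.1]
grip_width: 0.0851
grasp_force: 0.0
```

Call:
drive_tool(
  increments=[
    [[10, -20, 0], [0, 0, 0], 1],
    [[10, -20, 0], [0, 0, 0], 1],
    [[0, 0, 0], [0, 0, 0], 1],
    [[0, 0, 0], [0, 0, 0], 1],
  ],
)

```text
clock: 3.52
eef_pos: [0.4679, -0.1857, 0.2517]
tool_rot: [0.089, 0.996, 0.0, -0.001]
ft_force: [-0.7, 0.4, 0.0]
grip_width: 0.0854
grasp_force: 0.0
```

```bash
python3 - <<'E'
from h import *
w=camera("wrist"); c=camera("top"); print(get_obs()["eef_pos"],get_obs()["tool_rot"])
G=dict(breaker=(175,191),contactor=(168,239),terminals=(124,233),aux=(211,242))
P0=dict(psu=[.522,-.296,-.18],controller=[.55,-.154,-.18],plate=[.5,-.23,-.18])
im=w["image"].copy()
for n in P0:
    z=.0 if n=="plate" else .003
    L=silhouettes(n,w); print(n,[(round(s["conf"],2),s["bbox"]) for s in L])
    if L:
        m=L[0]["region"].astype(np.float32); p,f=fit([(w,m)],n,P0[n],z); print(n,p.round(4),f)
        h,_=cv2.findContours((render(w,n,p,z)>.5).astype(np.uint8),0,1); cv2.drawContours(im,h,-1,(255,0,255),1)
cv2.imwrite("pics/w2.png",im[:,:,::-1])
for n,uv in G.items():
    m=sil(c,n,uv)
    if m is not None: print(n,*fit([(c,m)],n,np.r_[pix(c,uv,.03),-.2],.003))
E
```

```text
[ 0.46721663 -0.18467877  0.25231001] [ 8.83452409e-02  9.96089626e-01  3.73487200e-04 -6.60839874e-04]
psu [(0.87, [155.8, 178.8, 207.0, 250.1])]
psu [ 0.5213 -0.2931 -0.21  ] 0.0749388337135315
controller [(0.62, [266.0, 176.7, 315.3, 249.4])]
controller [ 0.5486 -0.1514 -0.1823] 0.037142932415008545
plate [(0.55, [136.2, 90.9, 334.8, 247.0])]
plate [ 0.495  -0.2151 -0.1856] 0.2681523561477661
breaker [ 0.56086146  0.20804797 -0.38032123] 0.0404888391494751
contactor [ 0.44361696  0.21779003 -0.14846711] 0.05461972951889038
terminals [0.45627327 0.32323036 0.03720832] 0.04992353916168213
aux [ 0.4362012   0.11642243 -0.38232973] 0.16795164346694946
```

View pics/w2.png

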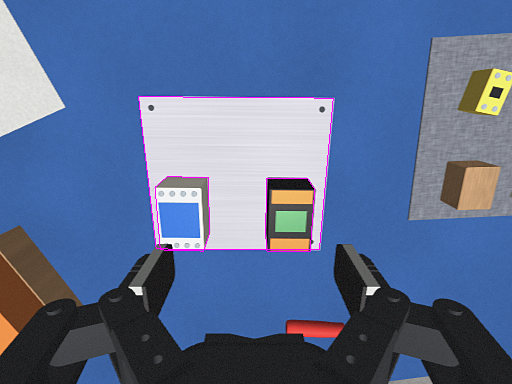

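```bash
cat >> h.py <<'E'
b=B(90,60,0,55); o=np.array([0,.073,0])
M["pair"]=[b+o,b-o]   # controller +y, psu -y; origin midway
E
python3 - <<'E'
from h import *
w=camera("wrist"); c=camera("top")
mw=np.maximum(sil(w,"psu"),sil(w,"controller",(290,213)))
print(fit([(w,mw)],"pair",[.535,-.222,-.19],.003))
a,b=sil(c,"psu",(381,207)),sil(c,"controller",(323,195))
if a is not None and b is not None:
  mt=np.maximum(a,b)
  print(fit([(c,mt)],"pair",[.535,-.222,-.19],.003)); p,f=fit([(w,mw),(c,mt)],"pair",[.535,-.222,-.19],.003); print(p,f)
# plate by threshold: bright, low-saturation
hsv=cv2.cvtColor(w["image"],cv2.COLOR_RGB2HSV); m=((hsv[...,1]<40)&(hsv[...,2]>150)).astype(np.uint8)
k,l,st,ce=cv2.connectedComponentsWithStats(m); i=l[140,235]; m=(l==i); cnt,_=cv2.findContours(m.astype(np.uint8),0,2); h=cv2.convexHull(cnt[0])[:,0].astype(float)
print(st[i]); 
e=lambda r,q:[pix(w,x,.003) for x in h if r(x)]
for nm,r in dict(front=lambda x:x[1]<105 and 155<x[0]<320,left=lambda x:x[0]<158 and 110<x[1],).items(): pass
ys,xs=np.nonzero(m)
F=np.array([pix(w,(u,ys[xs==u].min()-.5),.003) for u in range(155,320)]);L=np.array([pix(w,(xs[ys==v].min()-.5,v),.003) for v in range(105,175)]);R=np.array([pix(w,(xs[ys==v].max()+.5,v),.003) for v in range(105,240)])
for nm,X in(("F",F),("L",L),("R",R)):
    vx,vy,x0,y0=cv2.fitLine(X.astype(np.float32),cv2.DIST_HUBER,0,.01,.01).ravel(); print(nm,np.degrees(np.arctan2(vy,vx)).round(2),x0,y0, F[0] if nm=="F" else "", F[-1] if nm=="F" else "")
E
```

```text
(array([ 0.53483288, -0.223059  , -0.18825513]), np.float64(0.04909849166870117))
(array([ 0.53640834, -0.22313229, -0.17399925]), np.float64(0.24490821361541748))
[ 0.53527891 -0.22299188 -0.18787432] 0.1492195725440979
[  139    96   195   154 21494]
F 79.34 0.38027012 -0.2047153 [ 0.3626396  -0.29972884] [ 0.40264302 -0.08480231]
L -10.73 0.41537976 -0.33166766  
R -10.76 0.50926656 -0.08556093
```

Call:
drive_tool(
  increments=[
    [[0, 41, 0], [0, 0, -1], 1],
    [[0, 41, 0], [0, 0, -1], 1],
    [[0, 41, 0], [0, 0, -1], 1],
    [[0, 41, 0], [0, 0, -1], 1],
    [[0, 41, 0], [0, 0, -1], 1],
    [[0, 41, 0], [0, 0, -1], 1],
    [[0, 41, 0], [0, 0, -1], 1],
    [[0, 41, 0], [0, 0, -1], 1],
  ],
)

```text
clock: 4.93
eef_pos: [0.4667, 0.1436, 0.2531]
tool_rot: [0.159, 0.987, 0.0, 0.0]
ft_force: [-0.0, -0.1, 0.3]
grip_width: 0.0854
grasp_force: 0.0
```

Call:
drive_tool(
  increments=[
    [[-10, 41, 0], [0, 0, -1], 1],
    [[-10, 30, 0], [0, 0, -0.5], 1],
    [[0, 0, 0], [0, 0, 0], 1],
    [[0, 0, 0], [0, 0, 0], 1],
  ],
)

```text
clock: 5.27
eef_pos: [0.4465, 0.2137, 0.2526]
tool_rot: [0.17, 0.985, -0.0, -0.0]
ft_force: [0.2, -0.2, -0.5]
grip_width: 0.0855
grasp_force: 0.0
```

```bash
python3 - <<'E'
from h import *
w=camera("wrist"); print(get_obs()["eef_pos"],get_obs()["tool_rot"])
P0=dict(breaker=[.561,.208,-.38],contactor=[.444,.218,-.13],terminals=[.456,.323,.04],aux=[.436,.117,-.35])
im=w["image"].copy()
for n in P0:
    uv=proj(w,np.r_[P0[n][:2],.03][None])[0]
    m=sil(w,n,uv)
    if m is None: print(n,"none",uv); continue
    p,f=fit([(w,m)],n,P0[n],.003); print(n,p.round(4),f)
    h,_=cv2.findContours((render(w,n,p,.003)>.5).astype(np.uint8),0,1); cv2.drawContours(im,h,-1,(255,0,255),1)
cv2.imwrite("pics/w3.png",im[:,:,::-1])
E
```

```text
[0.44691039 0.21251422 0.25271754] [ 1.70876851e-01  9.85292333e-01 -3.46818481e-04  1.34453393e-05]
breaker [ 0.5583  0.2093 -0.3808] 0.03344458341598511
contactor [ 0.4417  0.2184 -0.1196] 0.03855276107788086
terminals [0.4536 0.3232 0.0395] 0.03784501552581787
aux [ 0.4336  0.1182 -0.4028] 0.05846548080444336
```

View pics/w3.png

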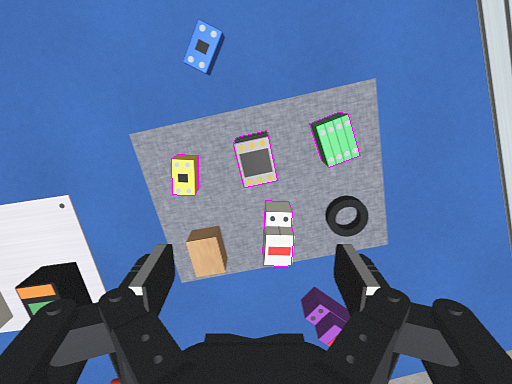

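The fitted outlines match the parts. Plate yaw is -10.7°, the pair's midpoint is (0.535, -0.223), and the breaker is at (0.558, 0.209) with yaw -21.8°. I'll go for the breaker next.

Call:
drive_tool(
  increments=[
    [[37, -1, 0], [0, 0, -0.7], 1],
    [[37, -1, 0], [0, 0, -0.7], 1],
    [[37, -1.5, 0], [0, 0, -0.7], 1],
    [[0, 0, -35], [0, 0, 0], 1],
    [[0, 0, -35], [0, 0, 0], 1],
    [[0, 0, -35], [0, 0, 0], 1],
    [[0, 0, -35], [0, 0, 0], 1],
  ],
)

```text
clock: 6.1
eef_pos: [0.559, 0.207, 0.1114]
tool_rot: [0.191, 0.982, 0.0, 0.0]
ft_force: [1.3, 0.2, -0.6]
grip_width: 0.0858
grasp_force: 0.0
```

Call:
drive_tool(
  increments=[
    [[0, 0, -35], [0, 0, 0], 1],
    [[0, 0, -25], [0, 0, 0], 1],
    [[0, 0, -15], [0, 0, 0], 1],
    [[0, 0, 0], [0, 0, 0], 1],
    [[0, 0, 0], [0, 0, 0], 1],
  ],
)

```text
clock: 6.52
eef_pos: [0.5579, 0.2073, 0.0371]
tool_rot: [0.191, 0.982, -0.001, -0.001]
ft_force: [-0.7, 1.0, 0.3]
grip_width: 0.0853
grasp_force: 0.0
```

Call:
drive_tool(
  increments=[
    [[0, 2, 0], [0, 0, 0], 0.6],
    [[0, 0, 0], [0, 0, 0], 0.4],
    [[0, 0, 0], [0, 0, 0], 0.2],
    [[0, 0, 0], [0, 0, 0], 0],
    [[0, 0, 0], [0, 0, 0], 0],
    [[0, 0, 0], [0, 0, 0], 0],
    [[0, 0, 0], [0, 0, 0], 0],
    [[0, 0, 0], [0, 0, 0], 0],
  ],
)

```text
clock: 7.18
eef_pos: [0.5589, 0.2108, 0.0393]
tool_rot: [0.19, 0.982, 0.0, 0.001]
ft_force: [-0.9, -1.9, 5.8]
grip_width: 0.0351
grasp_force: 59.8
```

Call:
drive_tool(
  increments=[
    [[0, 0, 15], [0, 0, 0], 0],
    [[0, 0, 35], [0, 0, 0], 0],
    [[0, 0, 40], [0, 0, 0], 0],
    [[-2, -30, 20], [0, 0, 0], 0],
    [[-2, -40, 0], [0, 0, 1.5], 0],
    [[-2, -40, 0], [0, 0, 1.5], 0],
    [[-2, -40, 0], [0, 0, 1.5], 0],
    [[-2, -40, 0], [0, 0, 1.5], 0],
  ],
)

```text
clock: 7.85
eef_pos: [0.5472, 0.0195, 0.1475]
tool_rot: [0.137, 0.991, 0.0, -0.0]
ft_force: [0.5, -1.2, -3.2]
grip_width: 0.0352
grasp_force: 60.5
```

Call:
drive_tool(
  increments=[
    [[-2, -40, 0], [0, 0, 1.5], 0],
    [[-2, -40, 0], [0, 0, 1.5], 0],
    [[-2, -40, 0], [0, 0, 1.5], 0],
    [[-2, -40, 0], [0, 0, 0.7], 0],
    [[-4, -40, 0], [0, 0, 0], 0],
    [[-4, -43.5, 0], [0, 0, 0], 0],
    [[0, 0, 0], [0, 0, 0], 0],
    [[0, 0, 0], [0, 0, 0], 0],
  ],
)

```text
out of range
```

Call:
drive_tool(
  increments=[
    [[-2, -40, 0], [0, 0, 1.5], 0],
    [[-2, -40, 0], [0, 0, 1.5], 0],
    [[-2, -40, 0], [0, 0, 1.5], 0],
    [[-2, -40, 0], [0, 0, 0.7], 0],
    [[-4, -40, 0], [0, 0, 0], 0],
    [[-4, -40, 0], [0, 0, 0], 0],
    [[0, 0, 0], [0, 0, 0], 0],
    [[0, 0, 0], [0, 0, 0], 0],
  ],
)

```text
clock: 8.52
eef_pos: [0.5311, -0.2214, 0.147]
tool_rot: [0.095, 0.995, 0.0, -0.001]
ft_force: [-0.7, 0.2, -3.2]
grip_width: 0.0358
grasp_force: 61.0
```

```bash
cat >> h.py <<'E'
def state():
    """mean TCP and closing-axis yaw (deg)"""
    o=get_obs(); q=o["tool_rot"]; return o["eef_pos"].round(4),round(2*np.degrees(np.arctan2(q[1],q[0]))-90,2),o["grip_width"].round(4)
def check(n,p0,z,names=("wrist","top")):
    for k in names:
        w=camera(k); uv=proj(w,np.r_[p0[:2],z+.03][None])[0]; m=sil(w,n,uv)
        if m is None: print(k,n,"none",uv); continue
        p,f=fit([(w,m)],n,p0,z); print(k,n,p.round(4),"yaw",np.degrees(p[2]).round(1),round(f,3),state())
E
python3 - <<'E'
from h import *
for _ in range(3): print(state()); camera("top")
c=camera("wrist"); cv2.imwrite("pics/w4.png",c["image"][:,:,::-1])
E
```

```text
Traceback (most recent call last):
  File "h.py", line 37, in state
    o=get_obs(); q=o["tool_rot"]; return o["eef_pos"].round(4),round(2*np.degrees(np.arctan2(q[1],q[0]))-90,2),o["grip_width"].round(4)
                                                                                                               ^^^^^^^^^^^^^^^^^^^^^
AttributeError: 'float' object has no attribute 'round'
```

```bash
sed -i 's/o\["grip_width"\].round(4)/round(o["grip_width"],4)/' h.py; python3 - <<'E'
from h import *
for _ in range(4): print(state()); c=camera("wrist")
cv2.imwrite("pics/w4.png",c["image"][:,:,::-1])
E
```

```text
(array([ 0.5311, -0.2214,  0.147 ]), np.float64(79.06), 0.0358)
(array([ 0.5313, -0.2198,  0.147 ]), np.float64(79.2), 0.0353)
(array([ 0.5315, -0.2187,  0.1471]), np.float64(79.31), 0.0353)
(array([ 0.5318, -0.2181,  0.1473]), np.float64(79.38), 0.0352)
```

View pics/w4.png

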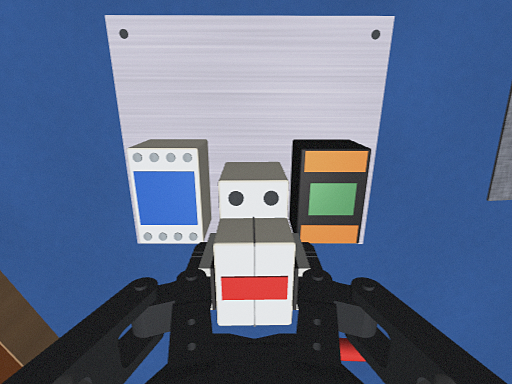

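The breaker is held upright. The PSU (165,195) and controller (332,195) are both in clear view, so I'll measure everything here.

```bash
python3 - <<'E'
from h import *
w=camera("wrist"); print(state())
L=silhouettes("psu",w);K=silhouettes("controller",w);Q=silhouettes("breaker",w)
print([(round(s["conf"],2),s["bbox"]) for s in L+K+Q])
mw=np.maximum(L[0]["region"],K[0]["region"]).astype(np.float32)
print(fit([(w,mw)],"pair",[.535,-.222,-.19],.003))
if Q: print(fit([(w,Q[0]["region"].astype(np.float32))],"breaker",[.531,-.218,-.187],.111))
E
```

```text
(array([ 0.5322, -0.2177,  0.1476]), np.float64(79.46), 0.0351)
[(0.58, [128.0, 140.4, 210.0, 243.8]), (0.64, [291.3, 139.5, 372.3, 241.5]), (0.94, [212.4, 161.9, 294.3, 323.9])]
(array([ 0.53461577, -0.22243464, -0.18533268]), np.float64(0.04238647222518921))
(array([ 0.53322496, -0.21690251, -0.17037708]), np.float64(0.03550517559051514))
```

Call:
drive_tool(
  increments=[
    [[2, -5.5, 0], [0, 0, 0], 0],
    [[0, 0, -20], [0, 0, 0], 0],
    [[0, 0, -30], [0, 0, 0], 0],
    [[0, 0, -30], [0, 0, 0], 0],
    [[0, 0, -17], [0, 0, 0], 0],
    [[0, 0, -9], [0, 0, 0], 0],
    [[0, 0, 0], [0, 0, 0], 0],
    [[0, 0, 0], [0, 0, 0], 0],
  ],
)

```text
clock: 9.58
eef_pos: [0.5348, -0.225, 0.0422]
tool_rot: [0.093, 0.996, -0.0, 0.0]
ft_force: [0.6, -0.4, -2.8]
grip_width: 0.0356
grasp_force: 61.6
```

Call:
drive_tool(
  increments=[
    [[0, 0, -2], [0, 0, 0], 0],
    [[0, 0, 0], [0, 0, 0], 0],
    [[0, 0, 0], [0, 0, 0], 0],
  ],
)

```text
clock: 9.83
eef_pos: [0.5346, -0.2248, 0.0404]
tool_rot: [0.093, 0.996, -0.0, 0.001]
ft_force: [-1.0, 0.6, -2.4]
grip_width: 0.0351
grasp_force: 61.6
```

```bash
python3 - <<'E'
from h import *
w=camera("wrist"); print(state(),get_obs()["ft_force"])
L=silhouettes("psu",w);K=silhouettes("controller",w);Q=silhouettes("breaker",w)
print([(round(s["conf"],2),s["bbox"]) for s in L+K+Q])
cv2.imwrite("pics/w5.png",w["image"][:,:,::-1])
E
```

```text
(array([ 0.5346, -0.2248,  0.0404]), np.float64(79.34), 0.035) [ 0.5098857   0.35807732 -2.69455605]
[(0.86, [41.2, 154.8, 193.4, 327.1]), (0.66, [318.3, 156.7, 473.6, 325.4]), (0.87, [212.7, 164.5, 292.7, 324.7])]
```

View pics/w5.png

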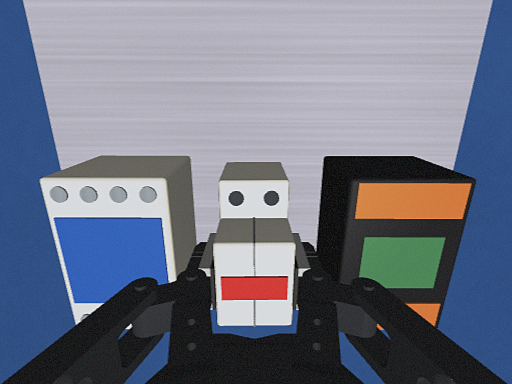

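Call:
drive_tool(
  increments=[
    [[0.4, 2.2, -1], [0, 0, 0], 0],
    [[0, 0, -1], [0, 0, 0], 0],
    [[0, 0, 0], [0, 0, 0], 0],
    [[0, 0, 0], [0, 0, 0], 0],
  ],
)

```text
clock: 10.37
eef_pos: [0.5349, -0.2224, 0.0389]
tool_rot: [0.093, 0.996, -0.0, 0.001]
ft_force: [-2.6, 1.3, 5.4]
grip_width: 0.035
grasp_force: 62.5
```

```bash
python3 - <<'E'
from h import *
for _ in range(3): camera("wrist"); o=get_obs(); print(state(),o["ft_force"])
E
```

```text
(array([ 0.5348, -0.2224,  0.0389]), np.float64(79.33), 0.0355) [-2.97227963  0.46608113  5.51377672]
(array([ 0.5349, -0.2224,  0.0389]), np.float64(79.34), 0.0353) [-1.45129668  1.28677056  5.37521401]
(array([ 0.5348, -0.2224,  0.0389]), np.float64(79.33), 0.0354) [-2.11556663  1.01967303  6.23139701]
```

It touches down with about 8 N. I'll open part-way, lift straight up, then head for the contactor at (0.442, 0.218).

Call:
drive_tool(
  increments=[
    [[0, 0, 0], [0, 0, 0], 0.56],
    [[0, 0, 0], [0, 0, 0], 0.56],
    [[0, 0, 0], [0, 0, 0], 0.56],
    [[0, 0, 10], [0, 0, 0], 0.56],
    [[0, 0, 30], [0, 0, 0], 0.56],
    [[0, 0, 41], [0, 0, 0], 0.56],
    [[0, 0, 41], [0, 0, 0], 1],
    [[-10, 30, 20], [0, 0, 0], 1],
  ],
)

```text
clock: 11.18
eef_pos: [0.5285, -0.197, 0.1859]
tool_rot: [0.095, 0.995, -0.002, 0.005]
ft_force: [1.4, -0.0, 1.0]
grip_width: 0.0702
grasp_force: 0.0
```

Call:
drive_tool(
  increments=[
    [[-10, 41, 0], [0, 0, 0.5], 1],
    [[-10, 41, 0], [0, 0, 0.5], 1],
    [[-10, 41, 0], [0, 0, 0.5], 1],
    [[-10, 41, 0], [0, 0, 0.5], 1],
    [[-10, 41, 0], [0, 0, 0.5], 1],
    [[-10, 41, 0], [0, 0, 0.5], 1],
    [[-10, 41, 0], [0, 0, 0.5], 1],
    [[-10, 41, 0], [0, 0, 0.3], 1],
  ],
)

```text
clock: 11.85
eef_pos: [0.4449, 0.1331, 0.1808]
tool_rot: [0.06, 0.998, 0.0, 0.001]
ft_force: [0.8, -0.1, 0.2]
grip_width: 0.0856
grasp_force: 0.0
```

Call:
drive_tool(
  increments=[
    [[-3, 41, -20], [0, 0, 0], 1],
    [[0, 41, -20], [0, 0, 0], 1],
    [[0, 0, 0], [0, 0, 0], 1],
    [[0, 0, 0], [0, 0, 0], 1],
    [[0, 0, 0], [0, 0, 0], 1],
  ],
)

```text
clock: 12.27
eef_pos: [0.4427, 0.2061, 0.1437]
tool_rot: [0.06, 0.998, -0.0, 0.0]
ft_force: [0.9, -0.8, 0.1]
grip_width: 0.0851
grasp_force: 0.0
```

```bash
python3 - <<'E'
from h import *
check("contactor",[.442,.218,-.12],.003,["wrist"])
check("breaker",[.535,-.222,-.187],.003,["top"])
print(state())
E
```

```text
wrist contactor none [265.1689266  185.14428664]
top breaker [ 0.5384 -0.2222 -0.1911] yaw -10.9 0.077 (array([0.4435, 0.205 , 0.1442]), np.float64(82.99), 0.0852)
(array([0.4435, 0.205 , 0.1442]), np.float64(82.99), 0.0852)
```

```bash
sed -i 's/<25\]/<r]/; s/def sil(c,n,uv=None)/def sil(c,n,uv=None,r=30)/; s/m=sil(w,n,uv)$/m=sil(w,n,uv,30 if k=="top" else 70)/' h.py; python3 - <<'E'
from h import *
w=camera("wrist");print([(n,round(s["conf"],2),s["bbox"]) for n in ("contactor","terminals") for s in silhouettes(n,w)])
check("contactor",[.442,.218,-.12],.003)
E
```

```text
[('contactor', 0.58, [246.0, 145.5, 293.6, 227.3]), ('terminals', 0.72, [343.5, 145.9, 406.0, 215.2])]
wrist contactor [ 0.4423  0.2184 -0.1221] yaw -7.0 0.049 (array([0.4431, 0.2056, 0.1436]), np.float64(83.06), 0.0854)
top contactor [ 0.481   0.2049 -0.148 ] yaw -8.5 0.785 (array([0.4429, 0.2058, 0.1435]), np.float64(83.09), 0.0859)
```

Call:
drive_tool(
  increments=[
    [[-0.7, 12.7, 0], [0, 0, 0], 1],
    [[0, 0, -30], [0, 0, 0], 1],
    [[0, 0, -40], [0, 0, 0], 1],
    [[0, 0, -30], [0, 0, 0], 1],
    [[0, 0, -15], [0, 0, 0], 1],
    [[0, 0, -8.5], [0, 0, 0], 1],
    [[0, 0, 0], [0, 0, 0], 1],
    [[0, 0, 0], [0, 0, 0], 1],
  ],
)

```text
clock: 13.48
eef_pos: [0.4424, 0.2195, 0.0201]
tool_rot: [0.06, 0.998, 0.0, 0.0]
ft_force: [-0.1, 1.2, -0.4]
grip_width: 0.0854
grasp_force: 0.0
```

Call:
drive_tool(
  increments=[
    [[0, 0, 0], [0, 0, 0], 0.6],
    [[0, 0, 0], [0, 0, 0], 0.45],
    [[0, 0, 0], [0, 0, 0], 0.3],
    [[0, 0, 0], [0, 0, 0], 0],
    [[0, 0, 0], [0, 0, 0], 0],
    [[0, 0, 0], [0, 0, 0], 0],
    [[0, 0, 0], [0, 0, 0], 0],
    [[0, 0, 0], [0, 0, 0], 0],
  ],
)

```text
clock: 14.15
eef_pos: [0.4432, 0.2192, 0.0212]
tool_rot: [0.06, 0.998, 0.001, 0.001]
ft_force: [-0.8, -0.3, 7.2]
grip_width: 0.0434
grasp_force: 62.1
```

Call:
drive_tool(
  increments=[
    [[0, 0, 15], [0, 0, 0], 0],
    [[0, 0, 35], [0, 0, 0], 0],
    [[0, 0, 30], [0, 0, 0], 0],
    [[-1, -20, 10], [0, 0, 0], 0],
    [[-2, -40, 0], [0, 0, -0.5], 0],
    [[-2, -40, 0], [0, 0, -0.5], 0],
    [[-2, -40, 0], [0, 0, -0.5], 0],
    [[-2, -40, 0], [0, 0, -0.5], 0],
  ],
)

```text
clock: 14.82
eef_pos: [0.4322, 0.0374, 0.1098]
tool_rot: [0.077, 0.997, 0.0, -0.0]
ft_force: [1.3, -0.4, -3.1]
grip_width: 0.0438
grasp_force: 61.8
```

Call:
drive_tool(
  increments=[
    [[-2, -40, 0], [0, 0, -0.5], 0],
    [[-2, -40, 0], [0, 0, -0.5], 0],
    [[-2, -40, 0], [0, 0, -0.5], 0],
    [[-2, -40, 0], [0, 0, -0.2], 0],
    [[-2, -40, 0], [0, 0, 0], 0],
    [[-1, -40, 0], [0, 0, 0], 0],
    [[-1, -40, 0], [0, 0, 0], 0],
    [[0, -35.5, 0], [0, 0, 0], 0],
  ],
)

```text
clock: 15.48
eef_pos: [0.4201, -0.2789, 0.1096]
tool_rot: [0.093, 0.996, 0.0, -0.0]
ft_force: [0.6, 0.9, -1.7]
grip_width: 0.0434
grasp_force: 61.9
```

Call:
drive_tool(
  increments=[
    [[0, 0, -20], [0, 0, 0], 0],
    [[0, 0, -20], [0, 0, 0], 0],
    [[0, 0, 0], [0, 0, 0], 0],
    [[0, 0, 0], [0, 0, 0], 0],
    [[0, 0, 0], [0, 0, 0], 0],
  ],
)

```text
clock: 15.9
eef_pos: [0.4212, -0.2764, 0.0703]
tool_rot: [0.092, 0.996, 0.0, -0.0]
ft_force: [-0.6, -0.5, -2.4]
grip_width: 0.0433
grasp_force: 62.0
```

```bash
python3 - <<'E'
from h import *
for _ in range(2): camera("top")
s=state(); print(s)
check("contactor",[.424,-.276,-.187],.003+s[0][2]-.0207)
w=camera("wrist"); L=silhouettes("psu",w);print([(round(s["conf"],2),s["bbox"]) for s in L])
cv2.imwrite("pics/w6.png",w["image"][:,:,::-1])
E
```

```text
(array([ 0.4221, -0.2767,  0.0711]), np.float64(79.48), 0.0434)
wrist contactor [ 0.4218 -0.2755 -0.1817] yaw -10.4 0.067 (array([ 0.422 , -0.2767,  0.0711]), np.float64(79.48), 0.0432)
top contactor [ 0.4258 -0.2576 -0.1906] yaw -10.9 0.738 (array([ 0.4217, -0.2766,  0.0707]), np.float64(79.47), 0.0433)
[]
```

View pics/w6.png

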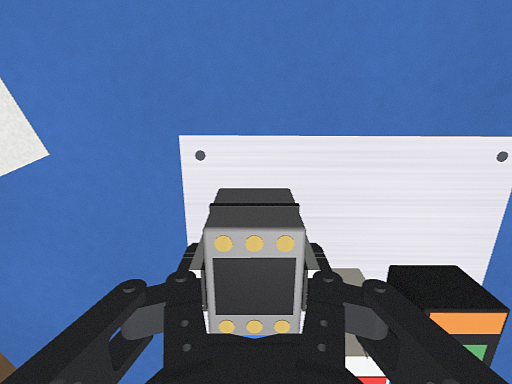

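The contactor is centred in the fingers at (254,285), still above the plate; one shift of +2 mm in x, then down.

Call:
drive_tool(
  increments=[
    [[2.2, 0.2, -20], [0, 0, 0], 0],
    [[0, 0, -17], [0, 0, 0], 0],
    [[0, 0, -9], [0, 0, 0], 0],
    [[0, 0, -2.5], [0, 0, 0], 0],
    [[0, 0, 0], [0, 0, 0], 0],
    [[0, 0, -1.5], [0, 0, 0], 0],
    [[0, 0, 0], [0, 0, 0], 0],
    [[0, 0, 0], [0, 0, 0], 0],
  ],
)

```text
clock: 16.97
eef_pos: [0.4234, -0.2765, 0.0211]
tool_rot: [0.092, 0.996, -0.0, 0.0]
ft_force: [-2.7, 1.7, 6.6]
grip_width: 0.0429
grasp_force: 63.0
```

```bash
python3 - <<'E'
from h import *
for _ in range(3): camera("wrist"); o=get_obs(); print(state(),o["ft_force"])
E
```

```text
(array([ 0.4234, -0.2765,  0.0211]), np.float64(79.43), 0.0435) [-3.26767963  1.24709769  7.67256305]
(array([ 0.4234, -0.2765,  0.0212]), np.float64(79.43), 0.0435) [-2.79683308  1.32131846  7.11159425]
(array([ 0.4234, -0.2765,  0.0211]), np.float64(79.43), 0.0435) [-2.42276065  1.47936363  6.80422073]
```

Touched down. I'll release, then go to the terminals at (0.454, 0.323).

Call:
drive_tool(
  increments=[
    [[0, 0, 0], [0, 0, 0], 0.7],
    [[0, 0, 0], [0, 0, 0], 0.7],
    [[0, 0, 0], [0, 0, 0], 0.7],
    [[0, 0, 10], [0, 0, 0], 0.7],
    [[0, 0, 30], [0, 0, 0], 0.8],
    [[0, 0, 41], [0, 0, 0], 1],
    [[0, 10, 41], [0, 0, 0], 1],
    [[2, 40, 0], [0, 0, 0.7], 1],
  ],
)

```text
clock: 17.78
eef_pos: [0.4311, -0.2328, 0.1503]
tool_rot: [0.089, 0.996, -0.005, 0.008]
ft_force: [2.7, 0.4, 1.4]
grip_width: 0.0851
grasp_force: 0.0
```

Call:
drive_tool(
  increments=[
    [[2, 41, 0], [0, 0, 1], 1],
    [[2, 41, 0], [0, 0, 1], 1],
    [[2, 41, 0], [0, 0, 1], 1],
    [[2, 41, 0], [0, 0, 1], 1],
    [[2, 41, 0], [0, 0, 1], 1],
    [[2, 41, 0], [0, 0, 1], 1],
    [[2, 41, 0], [0, 0, 1], 1],
    [[2, 41, 0], [0, 0, 1], 1],
  ],
)

```text
clock: 18.45
eef_pos: [0.4412, 0.1034, 0.1423]
tool_rot: [0.016, 1.0, 0.0, 0.001]
ft_force: [1.9, 0.1, 0.4]
grip_width: 0.0852
grasp_force: 0.0
```

Call:
drive_tool(
  increments=[
    [[2, 41, 0], [0, 0, 1], 1],
    [[2, 41, 0], [0, 0, 1], 1],
    [[2, 41, 0], [0, 0, 1], 1],
    [[2, 41, 0], [0, 0, 1], 1],
    [[2, 41, 0], [0, 0, 0.2], 1],
    [[2, 25, 0], [0, 0, 0], 1],
    [[0, 0, 0], [0, 0, 0], 1],
    [[0, 0, 0], [0, 0, 0], 1],
  ],
)

```text
clock: 19.12
eef_pos: [0.453, 0.3328, 0.1415]
tool_rot: [-0.022, 1.0, -0.0, 0.0]
ft_force: [-0.5, -1.2, 0.1]
grip_width: 0.0855
grasp_force: 0.0
```

```bash
python3 - <<'E'
from h import *
check("contactor",[.424,-.276,-.187],.003,["top"])
check("terminals",[.454,.323,.04],.003)
print(state())
E
```

```text
top contactor [ 0.4255 -0.2764 -0.1986] yaw -11.4 0.055 (array([0.453 , 0.3307, 0.1414]), np.float64(92.32), 0.0853)
wrist terminals [0.4541 0.3238 0.0381] yaw 2.2 0.043 (array([0.4533, 0.3301, 0.1416]), np.float64(92.24), 0.0851)
top terminals none [123.95629232 233.50554626]
(array([0.4535, 0.3301, 0.1417]), np.float64(92.22), 0.0855)
```

Call:
drive_tool(
  increments=[
    [[0.5, -6.5, 0], [0, 0, 0], 1],
    [[0, 0, -35], [0, 0, 0], 1],
    [[0, 0, -40], [0, 0, 0], 1],
    [[0, 0, -30], [0, 0, 0], 1],
    [[0, 0, -15], [0, 0, 0], 1],
    [[0, 0, -8], [0, 0, 0], 1],
    [[0, 0, 0], [0, 0, 0], 1],
    [[0, 0, 0], [0, 0, 0], 1],
  ],
)

```text
clock: 20.08
eef_pos: [0.4544, 0.3247, 0.014]
tool_rot: [-0.02, 1.0, 0.0, 0.0]
ft_force: [-0.4, 0.3, -0.3]
grip_width: 0.0854
grasp_force: 0.0
```

Call:
drive_tool(
  increments=[
    [[0, 0, 0], [0, 0, 0], 0.6],
    [[0, 0, 0], [0, 0, 0], 0.45],
    [[0, 0, 0], [0, 0, 0], 0.3],
    [[0, 0, 0], [0, 0, 0], 0],
    [[0, 0, 0], [0, 0, 0], 0],
    [[0, 0, 0], [0, 0, 0], 0],
    [[0, 0, 0], [0, 0, 0], 0],
    [[0, 0, 0], [0, 0, 0], 0],
  ],
)

```text
clock: 20.75
eef_pos: [0.4548, 0.3256, 0.0148]
tool_rot: [-0.02, 1.0, 0.001, 0.001]
ft_force: [-1.0, 0.5, 6.2]
grip_width: 0.0411
grasp_force: 62.4
```

Call:
drive_tool(
  increments=[
    [[0, 0, 15], [0, 0, 0], 0],
    [[0, 0, 35], [0, 0, 0], 0],
    [[0, 0, 35], [0, 0, 0], 0],
    [[0, -30, 15], [0, 0, -1], 0],
    [[0, -40, 0], [0, 0, -1], 0],
    [[0, -40, 0], [0, 0, -1], 0],
    [[0, -40, 0], [0, 0, -1], 0],
    [[0, -40, 0], [0, 0, -1.4], 0],
  ],
)

```text
clock: 21.42
eef_pos: [0.4531, 0.1334, 0.1134]
tool_rot: [0.027, 1.0, -0.0, 0.0]
ft_force: [1.0, -0.7, -1.7]
grip_width: 0.0413
grasp_force: 61.6
```

Call:
drive_tool(
  increments=[
    [[0, -40, 0], [0, 0, -1.5], 0],
    [[0, -40, 0], [0, 0, -1.5], 0],
    [[0, -40, 0], [0, 0, -1.5], 0],
    [[0, -40, 0], [0, 0, -1.5], 0],
    [[0, -40, 0], [0, 0, -1.5], 0],
    [[0, -40, 0], [0, 0, 0], 0],
    [[0, -28.5, 0], [0, 0, 0], 0],
    [[0, 0, -20], [0, 0, 0], 0],
  ],
)

```text
clock: 22.08
eef_pos: [0.4569, -0.1396, 0.0964]
tool_rot: [0.095, 0.995, -0.002, 0.004]
ft_force: [1.3, -0.6, -1.1]
grip_width: 0.0414
grasp_force: 61.7
```

Call:
drive_tool(
  increments=[
    [[0, 0, -20], [0, 0, 0], 0],
    [[0, 0, 0], [0, 0, 0], 0],
    [[0, 0, 0], [0, 0, 0], 0],
    [[0, 0, 0], [0, 0, 0], 0],
  ],
)

```text
clock: 22.42
eef_pos: [0.454, -0.1333, 0.0738]
tool_rot: [0.092, 0.996, -0.0, 0.0]
ft_force: [-0.5, -0.5, -1.4]
grip_width: 0.041
grasp_force: 61.6
```

```bash
python3 - <<'E'
from h import *
for _ in range(2): camera("top")
s=state(); print(s)
check("terminals",[.452,-.133,-.187],.003+s[0][2]-.0144,["wrist"]);print(state())
E
```

```text
(array([ 0.4548, -0.1334,  0.0745]), np.float64(79.49), 0.0416)
wrist terminals [ 0.4538 -0.1322 -0.184 ] yaw -10.5 0.041 (array([ 0.4547, -0.1334,  0.0744]), np.float64(79.48), 0.0413)
(array([ 0.4547, -0.1334,  0.0744]), np.float64(79.48), 0.0413)
```

Call:
drive_tool(
  increments=[
    [[-2, 0, -20], [0, 0, 0], 0],
    [[0, 0, -25], [0, 0, 0], 0],
    [[0, 0, -10], [0, 0, 0], 0],
    [[0, 0, -3.5], [0, 0, 0], 0],
    [[0, 0, 0], [0, 0, 0], 0],
    [[0, 0, -1.7], [0, 0, 0], 0],
    [[0, 0, 0], [0, 0, 0], 0],
    [[0, 0, 0], [0, 0, 0], 0],
  ],
)

```text
clock: 23.28
eef_pos: [0.4526, -0.1336, 0.0147]
tool_rot: [0.092, 0.996, -0.0, 0.001]
ft_force: [-2.1, 0.2, 6.8]
grip_width: 0.0408
grasp_force: 62.5
```

```bash
python3 - <<'E'
from h import *
for _ in range(3): camera("wrist"); o=get_obs(); print(state(),o["ft_force"])
E
```

```text
(array([ 0.4525, -0.1335,  0.0147]), np.float64(79.45), 0.041) [-2.36128214  0.64098266  6.4478132 ]
(array([ 0.4526, -0.1335,  0.0147]), np.float64(79.46), 0.0413) [-2.93954478  0.04366591  7.25926496]
(array([ 0.4526, -0.1335,  0.0147]), np.float64(79.46), 0.0412) [-3.2992664   1.9455337   6.48001015]
```

Call:
drive_tool(
  increments=[
    [[0, 0, 0], [0, 0, 0], 0.7],
    [[0, 0, 0], [0, 0, 0], 0.7],
    [[0, 0, 0], [0, 0, 0], 0.7],
    [[0, 0, 10], [0, 0, 0], 0.7],
    [[0, 0, 30], [0, 0, 0], 0.8],
    [[0, 0, 41], [0, 0, 0], 1],
    [[0, 10, 41], [0, 0, 0], 1],
    [[-3, 40, 0], [0, 0, -2], 1],
  ],
)

```text
clock: 24.1
eef_pos: [0.4556, -0.0878, 0.1425]
tool_rot: [0.113, 0.994, -0.002, 0.008]
ft_force: [2.0, 1.6, 0.7]
grip_width: 0.0853
grasp_force: 0.0
```

Call:
drive_tool(
  increments=[
    [[-3, 40, 0], [0, 0, -2], 1],
    [[-3, 40, 0], [0, 0, -2], 1],
    [[-3, 40, 0], [0, 0, -2], 1],
    [[-3, 40, 0], [0, 0, -2], 1],
    [[-3, 40, 0], [0, 0, -2], 1],
    [[-1, 1, 0], [0, 0, 0], 1],
    [[0, 0, 0], [0, 0, 0], 1],
    [[0, 0, 0], [0, 0, 0], 1],
  ],
)

```text
clock: 24.77
eef_pos: [0.4326, 0.1172, 0.1345]
tool_rot: [0.195, 0.981, -0.0, -0.0]
ft_force: [0.5, -0.3, 0.1]
grip_width: 0.0854
grasp_force: 0.0
```

```bash
python3 - <<'E'
from h import *
check("terminals",[.4523,-.133,-.187],.003,["top"])
check("aux",[.4336,.1182,-.4],.003)
print(state())
E
```

```text
top terminals [ 0.4534 -0.1339 -0.1877] yaw -10.8 0.061 (array([0.4329, 0.1161, 0.1345]), np.float64(67.33), 0.0856)
wrist aux [ 0.4337  0.118  -0.3752] yaw -21.5 0.054 (array([0.433 , 0.1159, 0.1345]), np.float64(67.28), 0.0852)
top aux [ 0.4562  0.103  -0.7852] yaw -45.0 0.857 (array([0.433 , 0.1161, 0.1346]), np.float64(67.28), 0.0855)
(array([0.433 , 0.1161, 0.1346]), np.float64(67.28), 0.0855)
```

Call:
drive_tool(
  increments=[
    [[0.7, 2, 0], [0, 0, 0.7], 1],
    [[0, 0, -35], [0, 0, 0], 1],
    [[0, 0, -40], [0, 0, 0], 1],
    [[0, 0, -30], [0, 0, 0], 1],
    [[0, 0, -12], [0, 0, 0], 1],
    [[0, 0, -6], [0, 0, 0], 1],
    [[0, 0, 0], [0, 0, 0], 1],
    [[0, 0, 0], [0, 0, 0], 1],
  ],
)

```text
clock: 25.73
eef_pos: [0.4342, 0.1193, 0.0121]
tool_rot: [0.19, 0.982, 0.0, 0.0]
ft_force: [0.8, 0.1, -0.3]
grip_width: 0.0857
grasp_force: 0.0
```

Call:
drive_tool(
  increments=[
    [[0, 0, 0], [0, 0, 0], 0.6],
    [[0, 0, 0], [0, 0, 0], 0.4],
    [[0, 0, 0], [0, 0, 0], 0.2],
    [[0, 0, 0], [0, 0, 0], 0],
    [[0, 0, 0], [0, 0, 0], 0],
    [[0, 0, 0], [0, 0, 0], 0],
    [[0, 0, 0], [0, 0, 0], 0],
    [[0, 0, 0], [0, 0, 0], 0],
  ],
)

```text
clock: 26.4
eef_pos: [0.4343, 0.1195, 0.0124]
tool_rot: [0.19, 0.982, 0.0, 0.001]
ft_force: [-1.1, 0.5, 5.5]
grip_width: 0.029
grasp_force: 60.9
```

Call:
drive_tool(
  increments=[
    [[0, 0, 15], [0, 0, 0], 0],
    [[0, 0, 35], [0, 0, 0], 0],
    [[0, 0, 40], [0, 0, 0], 0],
    [[-1, -36, 30], [0, 0, 1], 0],
    [[-1, -40, 10], [0, 0, 1.5], 0],
    [[-1, -40, 0], [0, 0, 1.5], 0],
    [[-1, -40, 0], [0, 0, 1.5], 0],
    [[-1, -40, 0], [0, 0, 1.5], 0],
  ],
)

```text
clock: 27.07
eef_pos: [0.4282, -0.0742, 0.1387]
tool_rot: [0.128, 0.992, -0.0, 0.001]
ft_force: [0.1, -0.5, -1.2]
grip_width: 0.029
grasp_force: 60.0
```

Call:
drive_tool(
  increments=[
    [[-1, -40, 0], [0, 0, 1.5], 0],
    [[-1, -40, 0], [0, 0, 1.5], 0],
    [[-1, -40, 0], [0, 0, 1.3], 0],
    [[-1, -40, 0], [0, 0, 0], 0],
    [[-1.5, -40, 0], [0, 0, 0], 0],
    [[0, 0, -20], [0, 0, 0], 0],
    [[0, 0, -20], [0, 0, 0], 0],
    [[0, 0, 0], [0, 0, 0], 0],
  ],
)

```text
clock: 27.73
eef_pos: [0.4199, -0.2719, 0.0944]
tool_rot: [0.093, 0.996, 0.002, -0.004]
ft_force: [-1.1, 0.6, -0.6]
grip_width: 0.0289
grasp_force: 60.1
```

Call:
drive_tool(
  increments=[
    [[0, 0, 0], [0, 0, 0], 0],
    [[0, 0, 0], [0, 0, 0], 0],
    [[0, 0, 0], [0, 0, 0], 0],
  ],
)

```text
clock: 27.98
eef_pos: [0.424, -0.2726, 0.0995]
tool_rot: [0.092, 0.996, -0.0, 0.001]
ft_force: [0.7, -0.1, -0.4]
grip_width: 0.029
grasp_force: 60.1
```

```bash
python3 - <<'E'
from h import *
w=camera("wrist"); s=state(); print(s)
check("aux",[.424,-.276,-.187],.003+s[0][2]-.0122,["wrist"]);print(state())
cv2.imwrite("pics/w7.png",w["image"][:,:,::-1])
E
```

```text
(array([ 0.4241, -0.2727,  0.0996]), np.float64(79.49), 0.029)
wrist aux [ 0.4249 -0.2716 -0.1821] yaw -10.4 0.058 (array([ 0.4239, -0.2727,  0.0994]), np.float64(79.48), 0.0293)
(array([ 0.4239, -0.2727,  0.0994]), np.float64(79.48), 0.0293)
```

View pics/w7.png

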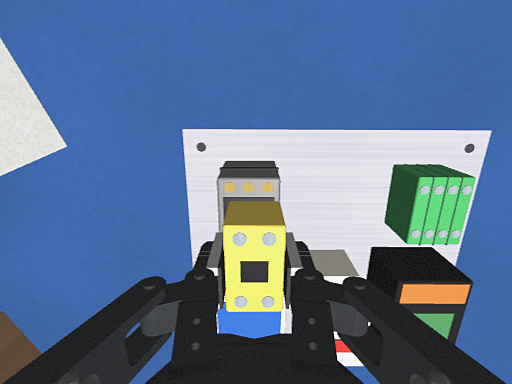

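The yellow aux is in hand at (254,255), with the contactor behind it at (249,200). Next: -3.8 mm in y, -0.8 mm in x, then down.

Call:
drive_tool(
  increments=[
    [[-0.8, -3.8, 0], [0, 0, 0], 0],
    [[0, 0, -15], [0, 0, 0], 0],
    [[0, 0, -10], [0, 0, 0], 0],
    [[0, 0, -4], [0, 0, 0], 0],
    [[0, 0, 0], [0, 0, 0], 0],
    [[0, 0, -2], [0, 0, 0], 0],
    [[0, 0, 0], [0, 0, 0], 0],
    [[0, 0, 0], [0, 0, 0], 0],
  ],
)

```text
clock: 28.8
eef_pos: [0.4222, -0.2765, 0.0685]
tool_rot: [0.092, 0.996, -0.0, 0.0]
ft_force: [-2.5, 1.7, 8.8]
grip_width: 0.0293
grasp_force: 61.1
```

```bash
python3 - <<'E'
from h import *
for _ in range(3): camera("wrist"); o=get_obs(); print(state(),o["ft_force"])
E
```

```text
(array([ 0.4222, -0.2765,  0.0685]), np.float64(79.43), 0.0294) [-2.70854381  1.57713753  9.81287023]
(array([ 0.4222, -0.2765,  0.0685]), np.float64(79.43), 0.0286) [-3.0485878   1.87115194  8.7872358 ]
(array([ 0.4221, -0.2764,  0.0684]), np.float64(79.43), 0.0287) [-2.52707211  2.03358608  8.22115661]
```

Call:
drive_tool(
  increments=[
    [[0, 0, 0], [0, 0, 0], 0.6],
    [[0, 0, 0], [0, 0, 0], 0.6],
    [[0, 0, 0], [0, 0, 0], 0.6],
    [[0, 0, 10], [0, 0, 0], 0.6],
    [[0, 0, 30], [0, 0, 0], 0.8],
    [[0, 0, 41], [0, 0, 0], 1],
    [[0, 30, 41], [0, 0, 0], 1],
    [[5, 40, 20], [0, 0, 0], 1],
  ],
)

```text
clock: 29.62
eef_pos: [0.4285, -0.2173, 0.2051]
tool_rot: [0.095, 0.996, -0.002, 0.003]
ft_force: [1.4, 0.0, 0.9]
grip_width: 0.0855
grasp_force: 0.0
```

Call:
drive_tool(
  increments=[
    [[0, 20, 0], [0, 0, 0], 1],
    [[0, 0, 0], [0, 0, 0], 1],
    [[0, 0, 0], [0, 0, 0], 1],
  ],
)

```text
clock: 29.87
eef_pos: [0.4272, -0.1943, 0.2013]
tool_rot: [0.091, 0.996, -0.0, 0.001]
ft_force: [-0.4, -0.2, -0.5]
grip_width: 0.0855
grasp_force: 0.0
```

```bash
python3 - <<'E'
from h import *
w=camera("wrist"); t=camera("top"); print(state())
for n,p,z in(("breaker",[.535,-.2228,-.187],.003),("terminals",[.4523,-.1331,-.187],.003),("aux",[.4241,-.2763,-.187],.059),("contactor",[.4241,-.2763,-.187],.003)): check(n,p,z)
check("pair",[.535,-.2228,-.187],.003,[]) 
w=camera("wrist"); m=[sil(w,n) for n in("psu","controller")]
if all(x is not None for x in m): print(fit([(w,np.maximum(*m))],"pair",[.535,-.2228,-.187],.003))
cv2.imwrite("pics/w8.png",w["image"][:,:,::-1]); cv2.imwrite("pics/t8.png",cv2.resize(camera("top")["image"][60:330,80:440,::-1],None,fx=2.2,fy=2.2))
E
```

```text
(array([ 0.4268, -0.1953,  0.2002]), np.float64(79.42), 0.0857)
wrist breaker [ 0.5346 -0.2217 -0.1824] yaw -10.4 0.042 (array([ 0.4266, -0.1956,  0.1998]), np.float64(79.36), 0.0855)
top breaker [ 0.5375 -0.2232 -0.1824] yaw -10.4 0.045 (array([ 0.4266, -0.1956,  0.1998]), np.float64(79.34), 0.0858)
wrist terminals [ 0.4514 -0.133  -0.1717] yaw -9.8 0.042 (array([ 0.4266, -0.1954,  0.1999]), np.float64(79.36), 0.085)
top terminals [ 0.4534 -0.134  -0.1874] yaw -10.7 0.059 (array([ 0.4268, -0.1953,  0.2001]), np.float64(79.38), 0.0854)
wrist aux [ 0.4225 -0.2755 -0.2051] yaw -11.8 0.055 (array([ 0.4268, -0.1951,  0.2002]), np.float64(79.4), 0.0857)
top aux none [380.96010226 249.27028659]
wrist contactor [ 0.423  -0.2747 -0.2359] yaw -13.5 0.595 (array([ 0.4269, -0.1949,  0.2004]), np.float64(79.43), 0.0854)
top contactor none [373.15198253 247.72795722]
(array([ 0.53508074, -0.22288044, -0.18425304]), np.float64(0.12089955806732178))
```

View pics/w8.png

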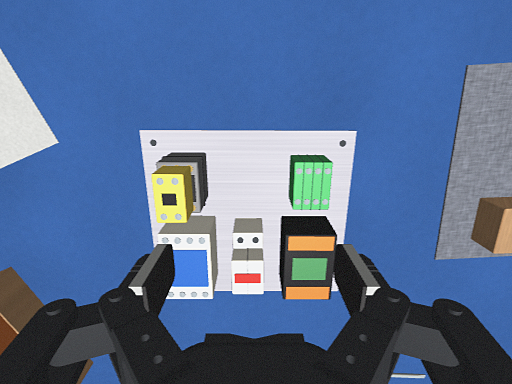

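All four parts measure within about 1–2 mm of target, standing upright, with the yellow aux block (172,195) sitting on the contactor. The robot is clear of everything.

```bash
python3 -c "
from workcell import *
print(job_done())"
```

```text
the job is handed in; nothing more can be done
None
```

The job is handed in: the breaker, contactor and terminal block are on the plate and the yellow auxiliary block is on the contactor; final camera checks put the breaker, terminals and auxiliary block within about 2 mm of target, and the contactor checked the same before it was covered.

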